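# Load the dowel magazine and lock it up into the dowel press

## Task

Get the dowel press ready: drop every dowel standing in the drilled wooden block into the magazine, one to a bore and right down to the bottom. Then carry the magazine by its handle under the press head, push its lugs up through the gaps of the mount and twist it clockwise (seen from above) until the lugs drop into their seats and the handle points straight out of the front of the press; let go and leave it hanging there, with the other things on the bench left where they are.

Things in the scene. Friction and masses are not known exactly. Their poses are not given: they have to be found in the camera images.
- press: Fixed grey dowel press; place and yaw vary. Origin at bench level under the mount's vertical axis; +x to its back, front is -x. Column (radius 18, 314 mm high) 115 mm behind the axis; base plate 14 mm high, 90 mm ahead to 155 mm behind, 70 mm to each side; 40 mm high fence 60 mm behind. Air cylinder on the head reaches 298 mm high. The throat under the head is open to the front and both sides.
- press_mount (a point): On the mount's axis at seat height, 145 mm up. The mount is a ring (outer radius 71, inner 59 mm, underside 137 mm up, open below, ceiling 166 mm up) with three ledges inside (inner radius 47 mm, underside 137 mm) and three 46 degree gaps between them, all 120 degrees apart.
- press_gap (a point): Middle of the gap for the handle-side lug: 50 mm from the axis, 145 mm up. Lugs pass up through the gaps when the magazine's yaw is the press's yaw + 0.87 rad (50 degrees), within 8 degrees. Lifted until the lugs' undersides are 149 to 155 mm up (magazine origin 101 to 107 mm), it can turn clockwise from above (yaw falling) over a step 148 mm high.
- press_seat (a point): Front seat, 50 mm ahead of the axis (-x of the press), 145 mm up: where point magazine_lug comes when locked. Past the step, at the press's yaw, the lugs stand over seats 3 mm lower than the step, with 3 to 4 degrees of play before an end stop; let down, they drop in, the magazine hangs with its origin 97 mm up and cannot turn back.
- magazine: Loose aluminium drum with a grey bored inside, radius 42, height 58 mm, 0.2 kg, upright. Origin: centre of the underside; z up; its straight black handle runs out along -x. Three steel lugs, 22 mm wide, reach to radius 54 mm, 48 to 58 mm above the underside: one above the handle, the others at 120 degrees. Six bores, 16 mm wide, on a circle of radius 27 mm, floors 8 mm above the underside.
- magazine_grip (a point): Where to take the handle: 140 mm from the drum's axis, 28 mm above the underside, in the middle of the bar's height. Thin stem, then the grip bar, which runs from 84 to 188 mm from the axis, 20 mm wide, 18 mm high. Take it from above across its width; held there the drum sags a little towards its far side, so grip firmly (40 N or more).
- magazine_lug (a point): Centre of the underside of the lug above the handle, 50 mm from the axis, 48 mm above the underside.
- magazine_bore1 (a point): Mouth of bore 1 (16 mm wide) at the top of the magazine, 58 mm above its underside, on the handle side.
- magazine_bore2 (a point): Mouth of bore 2 (16 mm wide) at the top of the magazine, 58 mm above its underside, 60 degrees round from bore 1 anticlockwise from above.
- magazine_bore3 (a point): Mouth of bore 3 (16 mm wide) at the top of the magazine, 58 mm above its underside, 120 degrees round from bore 1 anticlockwise from above.
- magazine_bore4 (a point): Mouth of bore 4 (16 mm wide) at the top of the magazine, 58 mm above its underside, 180 degrees round from bore 1 anticlockwise from above.
- magazine_bore5 (a point): Mouth of bore 5 (16 mm wide) at the top of the magazine, 58 mm above its underside, 240 degrees round from bore 1 anticlockwise from above.
- magazine_bore6 (a point): Mouth of bore 6 (16 mm wide) at the top of the magazine, 58 mm above its underside, 300 degrees round from bore 1 anticlockwise from above.
- dowel_block: Fixed wooden block 104 x 106 x 40 mm, origin at the centre of its underside; place and yaw vary. Two rows of three holes, rows along its x at y = -33 and +33 mm, holes at x = -32, 0 and 32 mm, 14 mm wide, 22 mm deep. Take dowels with the fingers closing along its y, where there is room.
- dowel_1: Beech dowel 12 mm in diameter, 46 mm long, 12 g, standing upright in a hole of the block with its top 26 mm above the block; origin at the centre of its lower end, z along it. Absent in some starts. In the bottom of a bore its origin is 8 mm above the magazine's underside and its top 4 mm below the mouth.
- dowel_2: Beech dowel 12 mm in diameter, 46 mm long, 12 g, standing upright in a hole of the block with its top 26 mm above the block; origin at the centre of its lower end, z along it. Absent in some starts. In the bottom of a bore its origin is 8 mm above the magazine's underside and its top 4 mm below the mouth.
- dowel_3: Beech dowel 12 mm in diameter, 46 mm long, 12 g, standing upright in a hole of the block with its top 26 mm above the block; origin at the centre of its lower end, z along it. Absent in some starts. In the bottom of a bore its origin is 8 mm above the magazine's underside and its top 4 mm below the mouth.
- dowel_4: Beech dowel 12 mm in diameter, 46 mm long, 12 g, standing upright in a hole of the block with its top 26 mm above the block; origin at the centre of its lower end, z along it. Absent in some starts. In the bottom of a bore its origin is 8 mm above the magazine's underside and its top 4 mm below the mouth.
- dowel_5: Beech dowel 12 mm in diameter, 46 mm long, 12 g, standing upright in a hole of the block with its top 26 mm above the block; origin at the centre of its lower end, z along it. Absent in some starts. In the bottom of a bore its origin is 8 mm above the magazine's underside and its top 4 mm below the mouth.
- parts_cabinet: Fixed steel drawer cabinet, 155 mm high: origin under its centre; it spans 110 mm ahead (-x) to 110 mm behind and 152 mm to each side, and one drawer stands open a little, reaching 152 mm ahead on its right (-y) side. Keep wrist and gripper clear of it; leave alone.
- sanding_block: Loose cork-brown sanding block 126 x 97 x 24 mm, a bystander; leave alone. Origin under its centre.
- masking_tape: Loose roll of tape, 101 mm across, 25 mm high, a bystander; leave alone. Origin under its centre.
- spring_clamp: Loose spring clamp 142 x 97 x 20 mm, a bystander; leave alone. Origin under its centre.

How it is judged (in metres and radians):
On the way, in this order (a step that is already met when the one before it is completed fails the run):
1. every dowel there is stands at the bottom of a bore of the magazine (z of dowel_1 in the frame of magazine between 0.003 and 0.014 m and horizontal distance between each of dowel_1, dowel_2, dowel_3, dowel_4, dowel_5 and magazine below 0.037 m and z of dowel_2 in the frame of magazine between 0.003 and 0.014 m and z of dowel_3 in the frame of magazine between 0.003 and 0.014 m and z of dowel_4 in the frame of magazine between 0.003 and 0.014 m and z of dowel_5 in the frame of magazine between 0.003 and 0.014 m), for 0.2 s.
2. the magazine is locked in the press's mount (distance between magazine_lug and press_seat below 0.006 m and z of magazine_lug in the frame of press between 0.143 and 0.1468 m and angle between the x axis of magazine and the x axis of press, either way round below 0.12 rad and angle between magazine's own z axis and vertical below 0.05 rad and linear speed of magazine below 0.02 m/s), for 0.2 s.
At the end, for the whole second after the job is handed in: Every dowel stands at the bottom of a bore (within 6 mm of its floor); the magazine hangs at rest with its lugs down in the seats (front lug within 6 mm of its seat, not on the step, upright within 0.05 rad), handle pointing out of the press's front within 0.12 rad (all of step 1 and all of step 2); the robot touches nothing.
It fails at once if the sanding block is pushed more than 5 cm from its place (distance of sanding_block from where it was at the start of the episode above 0.05 m).
It fails at once if the masking tape is pushed more than 5 cm from its place (distance of masking_tape from where it was at the start of the episode above 0.05 m).
It fails at once if the spring clamp is pushed more than 5 cm from its place (distance of spring_clamp from where it was at the start of the episode above 0.05 m).
Of dowel_1, dowel_2, dowel_3, dowel_4, dowel_5 only 3 to 5 are there at a start; the rules pass over those that are not, and their reading is None.
At some moment in a run one of magazine may be knocked a few centimetres aside while the robot is not near it.
It also fails if it takes over 210 s, if anything falls off the work surface, if the arm or the gripper's body presses on something with over 40 N, if the wrist force passes 120 N, or if a joint passes its speed limit or range.

## Robot

A 6-joint arm with a two-finger parallel gripper is mounted at the origin on a cart in front of the work surface, level with it; the furniture and walls round the work are solid. World frame = base frame: x ahead of the robot, y to its left, z up, the work surface at z = 0. Lengths are in mm, angles in rad, forces in N, time in s.
With the tool pointing down it reaches from about 425 to 1125 mm from the base axis. Payload 14.9 kg.
Tool frame: the origin (TCP) lies midway between the tips of the shut fingers; the grasp point (between the pads) lies 19 mm behind it; z points along the fingers, y is the line along which they close (so a half turn about z gives the same grasp; the last joint's range is limited). The gripper opens to 91 mm and grips with 3 to 60 N. Pads are 32 mm wide; open, the fingers measure 118 mm over their backs; the gripper's body (76 mm by 178 mm) begins 60 mm behind the grasp point.
Start: joints at [1.153, 0.379, 1.734, -0, 1.028, -0.033], TCP at [262.77, 648.822, 213.932] pointing down, gripper open.
Joint ranges: [-2.77, 2.77], [-0.74, 2.19], [0, 2.66], [-1.06, 4.2], [0.31, 2.87], [-3.08, 3.08]. Speed limits (rad/s): [1.89, 1.89, 2.39, 3.14, 3.14, 3.14].

## Interface

Orientations are given as a rotation vector (axis times angle).
In Python, from plant import sensors, get_image, ctrl gives the robot as it stands.
- The arm moves only by the shell command python3 -m crank 'ROWS' [OPENING] [FORCE]. ROWS is JSON, a list of rows, each a list of 2 entries, a list of its own where there are three numbers: the shift along the world's x, y, z in m, then the turn about the world's z in rad. In form: [[[tx, ty, tz], turn], ...]. A call has 1 to 20 rows; each row is the pose to reach, as a shift and turn from the pose commanded when the call began; what a row does not reach only later rows make up. A row lasts 1/8 s, in which the tool goes at most 62.5 mm and 10.7 degrees, less where a joint would pass 70% of its speed; a pose out of reach is approached as far as the arm can. A call with a gripper value outside its range is refused whole. OPENING is the opening, from -1 (shut) to 1 (fully open), set as the call begins (- or left out, the last holds). The fingers move at their own pace and stop on an object; FORCE is the grip in N (left out, the last holds). Time passes only in rows, so rows that repeat a pose let the fingers close. It gives the time, the measured TCP pose, the force, the opening and the grip force at its end, in the units of the state.
- sensors.sense(): the state, without advancing time (a new reading comes with each control period).
- get_image(name): name is "side" or "top" or "wrist"; returns a dict with "img" (420x560x3 uint8, blue, green, red), "fovy" (degrees; the focal length in pixels is half the picture's height over the tangent of half this angle, whatever the lens; pixels are square), "cx", "cy" (the principal point, pixels), "xyz" and "attitude" of the camera in the world; the wrist camera has in their place "hand_eye" (4x4, takes a point from camera to tool coordinates, whose origin is the TCP and whose axes are the flange's). Camera axes: x right, y down, z forward; pixel columns grow to the right and rows downward; lengths in mm; the calibration is good to about 2 mm. A picture is of the moment at which its call begins: read the wrist's pose just before it. There is no depth.
- ctrl.hand_in(): hands the job in; it is judged then, once.
The state is a dict: "time": time; "joints": joint angles; "dq": joint speeds; "effort": joint torques, N m; "tool_pos": TCP position; "tcp_rot": TCP orientation; "force": force on the tool from outside, world axes, zero at the start; "ft_torque": the same for the moment, N m; "gripper_width": opening from 0.0 (shut) to 1.0 (fully open); "grip_force": force on a finger pad.
Only numpy, scipy, OpenCV 4.12 (cv2) and the standard library are available. Lean on these libraries where they do the work, as an engineer would, in place of code of your own. Each camera call takes 0.05 s, during which the arm holds its last target. There are 200 camera calls.

## Working session

There is one attempt and no reset: what is moved stays moved. The work goes in short steps, Python scripts to look and compute and a shell command to move; the robot and the scene stay as the last step left them, time stands still between calls to the robot, and variables do not carry over. Pictures are saved under pics/ and viewed, at most 14 in all, crops included, and the job is handed in when it is done.

```bash
mkdir -p pics; ls
python3 - <<'E'
from plant import sensors,get_image
import cv2,json
print(sensors.sense())
for n in ("side","top"):
    d=get_image(n); cv2.imwrite(f"pics/{n}0.png",d["img"]); print(n,{k:v for k,v in d.items() if k!="img"})
E
```

```text
pics
{'time': 0.0, 'joints': array([ 1.15271627e+00,  3.79386127e-01,  1.73476735e+00, -1.38231442e-05,
        1.02845363e+00, -3.32930013e-02]), 'dq': array([ 3.63285093e-05,  7.48446496e-04, -1.60019505e-04, -4.65473916e-04,
       -9.50715781e-04,  1.14662355e-03]), 'effort': array([ 7.73547072e-04, -7.63729262e+01, -4.34355962e+01,  6.50305208e-02,
        4.23142430e-02, -1.02832685e-04]), 'tool_pos': array([262.60458379, 648.47046629, 213.31058026]), 'tcp_rot': array([-6.00647896e-01, -3.08341860e+00,  1.55714925e-03]), 'force': array([-0.1815845 , -0.58455098,  0.27457469]), 'ft_torque': array([-0.03950122,  0.06615935,  0.00688008]), 'grip_force': 0.0, 'gripper_width': 1.0014491825799983}
side {'fovy': 56.86725105974307, 'cx': 276.5369751259074, 'cy': 207.21087170735683, 'xyz': array([318.75292437, 729.65486012, 688.72294533]), 'attitude': array([-0.33668819,  2.6447285 , -1.42330821])}
top {'fovy': 57.87563026856951, 'cx': 281.0826193642864, 'cy': 212.48311162731247, 'xyz': array([ 283.92459838,  -97.1362785 , 1359.10486218]), 'attitude': array([-2.07184962,  2.15832422, -0.22789375])}
```

View pics/side0.png

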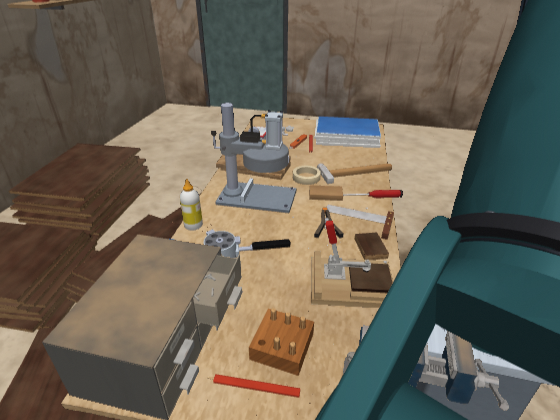

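View pics/top0.png

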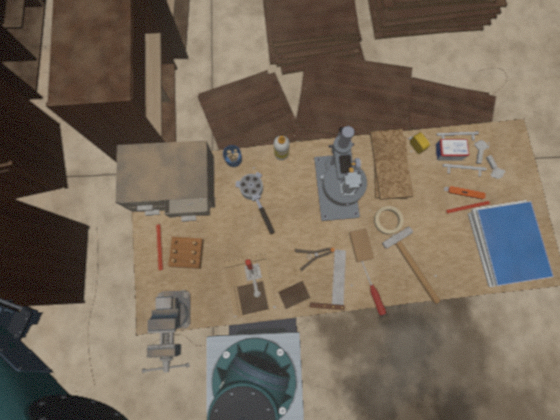

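Side: block at (283,340) with about five dowels, magazine at (222,241) with its handle to (290,243), press at (258,165). Top: block (186,252), magazine (251,186) with its handle end at (268,230), press mount (345,183), open drawer (188,205).

```bash
cat > h.py <<'E'
import numpy as np, cv2
from scipy.spatial.transform import Rotation as R
from plant import sensors, get_image
def cam(n):
    if n=="wrist":
        s=sensors.sense(); d=get_image(n); H=d["hand_eye"]
        Rt=R.from_rotvec(s["tcp_rot"]).as_matrix()
        d["R"]=Rt@H[:3,:3]; d["t"]=Rt@H[:3,3]+s["tool_pos"]
    else:
        d=get_image(n); d["R"]=R.from_rotvec(d["attitude"]).as_matrix(); d["t"]=np.array(d["xyz"])
    d["f"]=d["img"].shape[0]/2/np.tan(np.radians(d["fovy"]/2)); return d
def save(d,name):
    np.savez(f"pics/{name}.npz",R=d["R"],t=d["t"],f=d["f"],cx=d["cx"],cy=d["cy"]); cv2.imwrite(f"pics/{name}.png",d["img"])
def load(name): 
    z=dict(np.load(f"pics/{name}.npz")); z["img"]=cv2.imread(f"pics/{name}.png"); return z
def ray(d,u,v): return d["R"]@np.array([(u-d["cx"])/d["f"],(v-d["cy"])/d["f"],1.])
def atz(d,u,v,z):
    r=ray(d,u,v); return d["t"]+r*(z-d["t"][2])/r[2]
def proj(d,p):
    c=(np.asarray(p,float)-d["t"])@d["R"]; return np.stack([c[...,0]/c[...,2]*d["f"]+d["cx"],c[...,1]/c[...,2]*d["f"]+d["cy"]],-1)
def tri(*obs):
    A=np.zeros((3,3));b=np.zeros(3)
    for d,u,v in obs:
        r=ray(d,u,v);r/=np.linalg.norm(r);P=np.eye(3)-np.outer(r,r);A+=P;b+=P@d["t"]
    return np.linalg.solve(A,b)
E
python3 - <<'E'
from h import *
np.set_printoptions(precision=1,suppress=True)
for n in("top","side"): save(cam(n),n+"1")
t=load("top1"); s=load("side1")
print("block",atz(t,186,252,40),"mag",atz(t,251,186,58),"handle end",atz(t,270,232,28))
print("mag side",atz(s,222,241,58),atz(s,290,243,28),"block side",atz(s,283,340,40))
print("press top",atz(t,345,183,180),"column top",atz(t,347,132,314), "base corners",[atz(t,*p,14)[:2] for p in((317,157),(322,219),(358,215))])
d=cam("wrist");save(d,"w1");print(d["hand_eye"],d["f"])
c=lambda i,x,y:cv2.resize(i[y:y+75,x:x+100],None,fx=4,fy=4,interpolation=3)
i=t["img"];k=s["img"]
cv2.imwrite("pics/c1.png",np.vstack([np.hstack([c(i,135,205),c(i,210,155)]),np.hstack([c(i,300,120),c(i,300,160)])]))
E
```

```text
block [434.4 222.7  40. ] mag [657.6  -9.8  58. ] handle end [494.5 -70.8  28. ]
mag side [655.4  -5.   58. ] [489.7 -78.   28. ] block side [431.4 241.4  40. ]
press top [ 620.4 -321.2  180. ] column top [ 737.6 -313.5  314. ] base corners [array([ 772.6, -255.9]), array([ 536.5, -259.6]), array([ 545.9, -390.6])]
[[   0.    -1.    -0.3   79.3]
 [   1.     0.    -0.    -0.3]
 [   0.    -0.3    1.  -171. ]
 [   0.     0.     0.     1. ]] 325.4174877544757
```

View pics/c1.png

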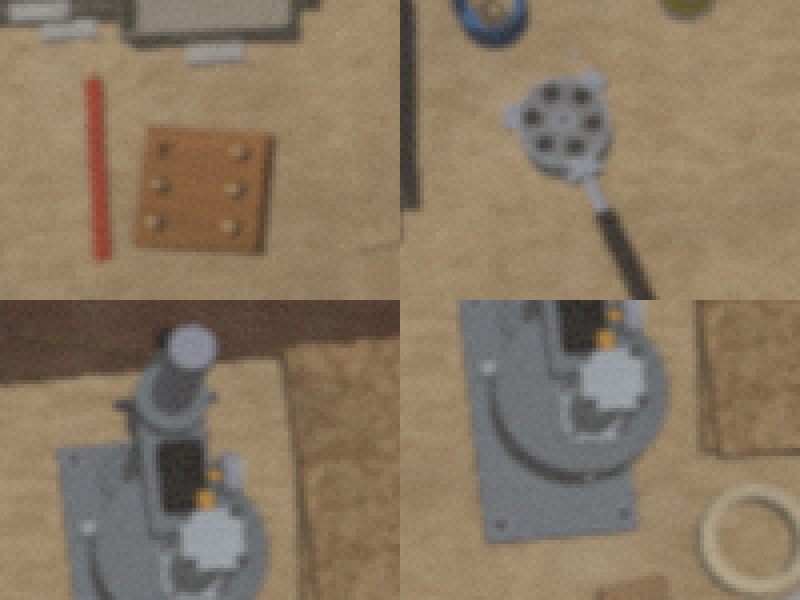

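Five dowels; the empty hole is the one at the cabinet-left corner, crop (165,148). The magazine handle points to yaw about 0.38, and the press yaw is about 0.05. I'll move above the block for a close look.

```bash
python3 -m crank '[[[0.02,-0.05,0.05],0.1],[[0.17,-0.42,0.05],0.43],[[0.17,-0.42,0.05],0.43],[[0.17,-0.42,0.05],0.43],[[0.17,-0.42,0.05],0.43],[[0.17,-0.42,0.05],0.43],[[0.17,-0.42,0.05],0.43],[[0.17,-0.42,0.05],0.43],[[0.17,-0.42,0.05],0.43],[[0.17,-0.42,0.05],0.43],[[0.17,-0.42,0.05],0.43],[[0.17,-0.42,0.05],0.43],[[0.17,-0.42,0.05],0.43],[[0.17,-0.42,0.05],0.43]]' -0.1 20
python3 - <<'E'
from h import *
d=cam("wrist");save(d,"w2");print(sensors.sense()["tool_pos"],d["t"])
E
```

```text
time: 2.0
tool_pos: [432.7, 229.0, 263.9]
tcp_rot: [0.071, -3.141, 0.0]
force: [0.6, 0.3, 0.7]
gripper_width: 0.45
grip_force: 0.0
[432.71954505 228.92988468 263.91537308] [353.34602511 225.0742854  434.93253835]
```

View pics/w2.png

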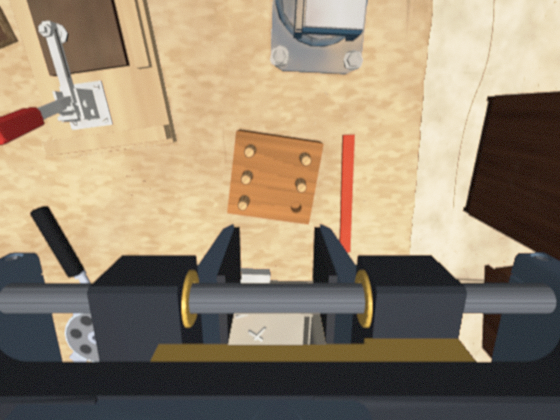

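Wrist view: the block centre is about (275,177). Dowel tops are at (249,150), (306,158), (246,176), (301,184), (243,202), and the empty hole at (296,207). The magazine at bottom left is partly hidden.

```bash
cat >> h.py <<'E'
from scipy.optimize import least_squares
def T2(p,q): # pose (x,y,yaw) applied to local (n,3)
    c,s=np.cos(p[2]),np.sin(p[2]); q=np.asarray(q,float)
    return np.stack([p[0]+c*q[...,0]-s*q[...,1],p[1]+s*q[...,0]+c*q[...,1],q[...,2]],-1)
def fit(views,p0):  # views: list of (cam, local pts, pixels)
    f=lambda p:np.concatenate([(proj(d,T2(p,q))-np.asarray(u)).ravel() for d,q,u in views])
    r=least_squares(f,p0,loss="soft_l1"); return r.x,f(r.x).reshape(-1,2)
E
python3 - <<'E'
from h import *
np.set_printoptions(precision=2,suppress=True)
d=load("w2");t=load("top1");s=load("side1")
px=[(249,150),(246,176),(243,202),(306,158),(301,184),(296,207)]
# image up=-x, left=-y
loc=[(-32,-33,66),(0,-33,66),(32,-33,66),(-32,33,66),(0,33,66),(32,33,40)]
p,r=fit([(d,loc,px)],[434,225,0]);print("block",p,r.tolist())
tp=[(135+30*0+x/4,205+y/4) for x,y in((231,228),(235,190),(240,152),(153,224),(158,186))]
p2,r2=fit([(t,loc[:5],tp)],[434,225,0]);print("top-only",p2,abs(r2).max())
for i in range(5): print("tri",tri((d,*px[i]),(t,*tp[i])))
print(proj(s,T2(p,loc)).round().tolist(), "tcp px",proj(d,[432.7,228.9,263.9]))
print(T2(p,loc))
E
```

```text
block [434.3  225.37  -0.11] [[-0.028436553417634514, -1.01348042294822], [-0.5459476389310964, 0.5867339893234202], [-0.9009383790503875, 0.9117295692480525], [0.6723460969914754, -0.21262392834566413], [0.8257834447962864, 0.9805555969631143], [-0.04099866298878396, -2.306674675180119]]
top-only [431.69 222.72  -0.1 ] 0.23410603342580316
tri [399.14 195.16  58.69]
tri [430.61 192.17  58.16]
tri [463.4  188.78  55.73]
tri [404.75 260.52  63.24]
tri [436.   256.69  63.98]
[[304.0, 317.0], [289.0, 313.0], [275.0, 309.0], [294.0, 343.0], [278.0, 338.0], [263.0, 341.0]] tcp px [277.01 252.48]
[[399.02 195.92  66.  ]
 [430.84 192.56  66.  ]
 [462.66 189.2   66.  ]
 [405.94 261.55  66.  ]
 [437.77 258.19  66.  ]
 [469.59 254.83  40.  ]]
```

```bash
python3 -m crank '[[[-0.002,-0.036,-0.08],-0.15],[[-0.002,-0.036,-0.16],-0.15],[[-0.002,-0.036,-0.16],-0.15],[[-0.002,-0.036,-0.16],-0.15],[[-0.002,-0.036,-0.16],-0.15]]' -0.1 20
python3 - <<'E'
from h import *
d=cam("wrist");save(d,"w3");p=sensors.sense()["tool_pos"];print(p,proj(d,p),sensors.sense()["tcp_rot"])
q=p.copy();q[2]=66;print(proj(d,q)); print(proj(d,[430.8,192.6,66]))
E
```

```text
time: 2.68
tool_pos: [431.7, 193.3, 105.4]
tcp_rot: [0.164, 3.136, 0.001]
force: [0.1, 0.2, 0.2]
gripper_width: 0.449
grip_force: 0.0
[432.02168063 193.48158353 105.78141616] [277.50961047 253.10866889] [1.64204285e-01 3.13489051e+00 1.73857462e-03]
[277.32426233 228.33824694]
[275.86647432 226.80891114]
```

View pics/w3.png

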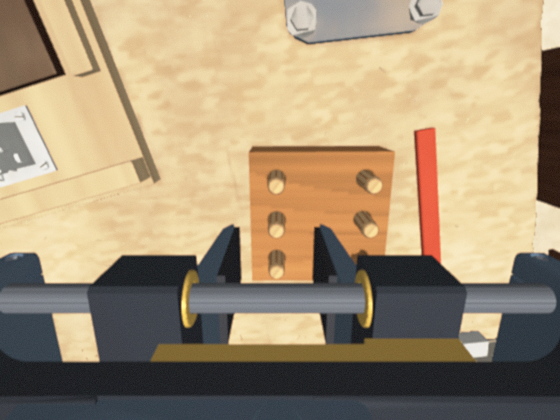

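The dowel (277,230) lies between the fingers, on the TCP line (277,228). I'll descend, grip and lift.

```bash
python3 -m crank '[[[0,0,-0.03],0],[[0,0,-0.059],0],[[0,0,-0.059],0]]' -0.1 20 >/dev/null
python3 -m crank '[[[0,0,0],0],[[0,0,0],0],[[0,0,0],0],[[0,0,0],0],[[0,0,0],0],[[0,0,0],0]]' -1 20
python3 -m crank '[[[0,0,0.02],0],[[0,0,0.06],0],[[0,0,0.12],0],[[0,0,0.12],0],[[0,0,0.12],0]]'
python3 - <<'E'
from h import *
d=cam("wrist");save(d,"w4")
E
```

```text
time: 3.85
tool_pos: [431.4, 193.0, 45.6]
tcp_rot: [0.165, 3.136, 0.001]
force: [-1.0, -0.9, 8.4]
gripper_width: 0.12
grip_force: 20.0
time: 4.47
tool_pos: [430.5, 192.7, 164.8]
tcp_rot: [0.164, 3.137, 0.0]
force: [-0.3, -0.4, -0.8]
gripper_width: 0.12
grip_force: 20.0
```

```bash
python3 -m crank '[[[0,-0.1,0.03],0],[[0.0,-0.2,0.03],0],[[0.0,-0.2,0.03],0],[[0.0,-0.2,0.03],0],[[0.26,-0.2,0.03],0],[[0.26,-0.2,0.03],0],[[0.26,-0.2,0.03],0],[[0.26,-0.2,0.03],0],[[0.26,-0.2,0.03],0],[[0.26,-0.2,0.03],0],[[0.26,-0.2,0.03],0]]'
python3 - <<'E'
from h import *
d=cam("wrist");save(d,"w5");np.set_printoptions(precision=1,suppress=True)
b=[(-27*np.cos(k*np.pi/3),-27*np.sin(k*np.pi/3),58) for k in range(6)]
print(proj(d,T2([656,-8,.38],b)),sensors.sense()["tool_pos"])
E
```

```text
time: 5.9
tool_pos: [689.3, -6.8, 194.2]
tcp_rot: [-0.164, -3.136, 0.0]
force: [-0.1, 0.7, 0.2]
gripper_width: 0.125
grip_force: 20.0
[[258.4 133.6]
 [243.5 158.2]
 [257.2 182.9]
 [285.2 184. ]
 [300.5 160.5]
 [287.5 134.8]] [689.4  -6.9 194.6]
```

View pics/w5.png

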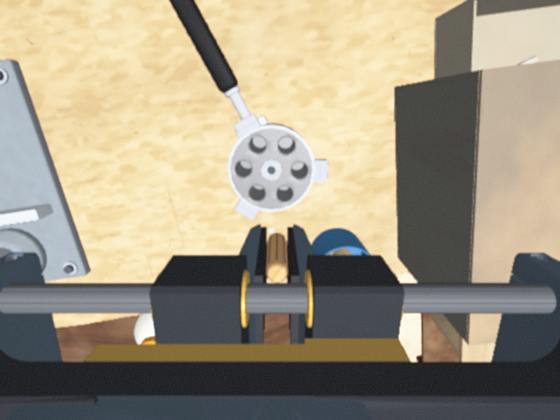

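Magazine bores show at (258,144), (286,144), (301,170), (285,194), (257,193) and (243,168). The dowel hangs upright between the fingers with its tip at about (276,236). Next I'll compute a wrist fit and a fresh top check.

```bash
cat >> h.py <<'E'
BORES=np.array([(-27*np.cos(k*np.pi/3),-27*np.sin(k*np.pi/3),58) for k in range(6)])
def magfit(d,p0,rad=9,thr=None):
    """refine: centroid of dark pixels near each predicted bore, refit; 2 passes"""
    g=cv2.GaussianBlur(cv2.cvtColor(d["img"],cv2.COLOR_BGR2GRAY),(3,3),0).astype(float); p=np.array(p0,float)
    V,U=np.mgrid[:g.shape[0],:g.shape[1]]
    for _ in range(6):
        px=proj(d,T2(p,BORES)); k=np.linalg.norm(px[0]-px[3])/54
        obs=[]
        for u,v in px:
            m=(U-u)**2+(V-v)**2<(rad*1.3*k)**2
            w=np.clip(np.percentile(g[m],80)-25-g[m],0,60)
            obs.append(((U[m]*w).sum()/w.sum(),(V[m]*w).sum()/w.sum()))
        p,r=fit([(d,BORES,obs)],p)
    return p,r,np.array(obs)
E
python3 - <<'E'
from h import *
np.set_printoptions(precision=2,suppress=True)
d=load("w5"); px=[(258,144),(243,168),(257,193),(285,194),(301,170),(286,144)]
p,r=fit([(d,BORES,px)],[660,-8,.38]);print("click",p,abs(r).max())
p,r,o=magfit(d,p);print("auto",p,abs(r).max(),o.tolist())
t=cam("top");save(t,"top2")
old=load("top1");print(cv2.absdiff(t["img"],old["img"])[150:240,215:290].max())
pt,r,o=magfit(old,[657,-8,.38]);print("top auto",pt,abs(r).max())
pt,r,o=magfit(t,[657,-8,.38]);print("top2 auto",pt,abs(r).max())
# height from free-z triangulation of center
print(tri((d,*proj(d,[p[0],p[1],58])),(old,*proj(old,[pt[0],pt[1],58]))))
E
```

```text
click [665.28  -9.43   0.39] 1.119071384257893
auto [667.25 -10.14   0.39] 1.5700815674579474 [[255.7452460850112, 147.4601510067114], [242.0373007438895, 170.2375132837407], [256.5959789465537, 193.5101590618832], [284.49278252611583, 194.32117758784426], [300.111903064861, 172.00061093574993], [287.35964791638014, 148.49429239444368]]
116
top auto [663.05  -7.25   0.39] 0.1248388335579591h.py:44: RuntimeWarning: invalid value encountered in scalar divide
  obs.append(((U[m]*w).sum()/w.sum(),(V[m]*w).sum()/w.sum()))
Traceback (most recent call last):
  File "h.py", line 45, in magfit
    p,r=fit([(d,BORES,obs)],p)
        ~~~^^^^^^^^^^^^^^^^^^^
  File "h.py", line 32, in fit
    r=least_squares(f,p0,loss="soft_l1"); return r.x,f(r.x).reshape(-1,2)
ValueError: Residuals are not finite in the initial point.
```

```bash
python3 -m crank '[[[0.001,0.008,-0.05],0],[[0.001,0.008,-0.098],0],[[0.001,0.008,-0.098],0],[[0.001,0.008,-0.098],0],[[0.001,0.008,-0.098],0]]'
python3 - <<'E'
from h import *
d=cam("wrist");save(d,"w6");np.set_printoptions(precision=1,suppress=True)
print(proj(d,T2([665.3,-9.4,.39],BORES)));p=sensors.sense()["tool_pos"];print(p,proj(d,p-[0,0,25.6]))
cv2.imwrite("pics/w6c.png",cv2.resize(d["img"][90:290,180:380],None,fx=3,fy=3,interpolation=3))
E
```

```text
time: 6.62
tool_pos: [693.0, 0.7, 99.4]
tcp_rot: [0.165, 3.134, 0.0]
force: [-0.3, 0.0, 0.7]
gripper_width: 0.121
grip_force: 20.0
[[237.5 154.4]
 [217.6 188.7]
 [237.9 222. ]
 [276.9 223.1]
 [298.  190.9]
 [279.  155.6]]
[692.8   0.7  99.1] [277.1 235. ]
```

View pics/w6c.png

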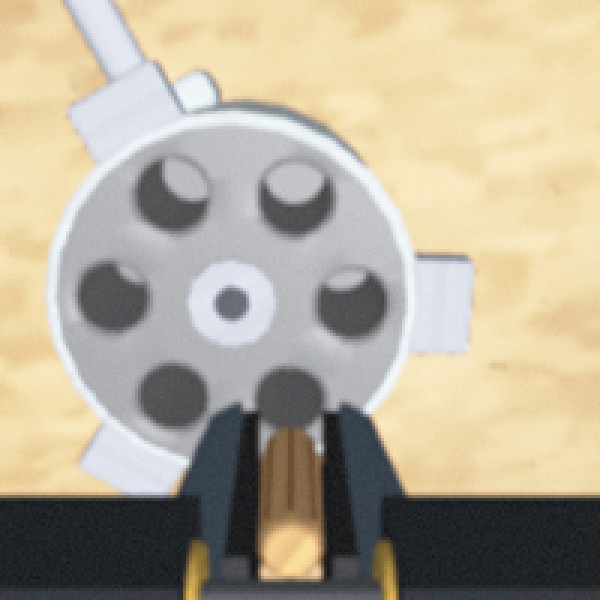

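Run:
```python
from h import *
np.set_printoptions(precision=1,suppress=True)
d=load("w6");p=np.array([692.8,.7,99.1])
for x in(-3,0,3):
  a=np.linspace(0,2*np.pi,60); c=np.stack([p[0]+x+6*np.cos(a),p[1]+6*np.sin(a),0*a],-1)
  lo=proj(d,c+[0,0,p[2]-25.6]); hi=proj(d,c+[0,0,p[2]+20.4])
  f=lambda q:((q-[180,90])*3)
  print(x,"bottom",f(lo).min(0),f(lo).max(0),"top",f(hi).min(0),f(hi).max(0))
```

```text
-3 bottom [261.9 395.7] [317.6 447.7] top [254.5 488.2] [325. 552.]
0 bottom [263.5 408.8] [318.9 460.4] top [256.5 504.3] [326.6 567.4]
3 bottom [265.  421.8] [320.2 473. ] top [258.5 520.2] [328.2 582.8]
```

```bash
python3 -m crank '[[[-0.0055,0,0],0],[[-0.0055,0,0],0],[[-0.0055,0,-0.012],0],[[-0.0055,0,-0.022],0],[[-0.0055,0,-0.022],0]]'
python3 -m crank '[[[0,0,-0.008],0],[[0,0,-0.015],0],[[0,0,-0.015],0]]'
```

```text
time: 7.3
tool_pos: [685.5, 0.9, 73.4]
tcp_rot: [-0.164, -3.135, 0.0]
force: [-0.1, 0.0, -0.2]
gripper_width: 0.124
grip_force: 20.0
time: 7.68
tool_pos: [685.9, 0.8, 59.2]
tcp_rot: [-0.165, -3.136, 0.0]
force: [-0.7, -0.0, 0.4]
gripper_width: 0.12
grip_force: 20.0
```

```bash
python3 -m crank '[[[0,0,0],0],[[0,0,0],0],[[0,0,0],0],[[0,0,0],0],[[0,0,0.06],0],[[0,0,0.11],0],[[-0.1,0,0.11],0],[[-0.22,0,0.11],0],[[-0.22,0,0.11],0],[[-0.22,0,0.11],0],[[-0.22,0,0.11],0],[[-0.22,0.1886,0.11],0],[[-0.22,0.1886,0.11],0],[[-0.22,0.1886,0.11],0],[[-0.22,0.1886,0.11],0],[[-0.22,0.1886,0.11],0]]' -0.1 20
python3 - <<'E'
from h import *
d=cam("wrist");save(d,"w7");t=cam("top");save(t,"top3");o=load("top1")
p=sensors.sense()["tool_pos"];print(p,proj(d,[466,189.4,66]))
np.set_printoptions(precision=2,suppress=True)
print(magfit(t,[663,-7.2,.39])[0])
cv2.imwrite("pics/c7.png",np.hstack([cv2.resize(t["img"][160:210,225:275],None,fx=8,fy=8,interpolation=3),cv2.resize(d["img"][120:280,200:360],(400,400),interpolation=3)]))
E
```

```text
time: 9.68
tool_pos: [466.7, 189.5, 169.8]
tcp_rot: [-0.163, -3.137, 0.0]
force: [0.2, -1.1, 0.2]
gripper_width: 0.45
grip_force: 0.0
[466.65934989 188.52614891 169.88603769] [276.78333353 201.29161545]h.py:44: RuntimeWarning: invalid value encountered in scalar divide
  obs.append(((U[m]*w).sum()/w.sum(),(V[m]*w).sum()/w.sum()))
Traceback (most recent call last):
  File "h.py", line 45, in magfit
    p,r=fit([(d,BORES,obs)],p)
        ~~~^^^^^^^^^^^^^^^^^^^
  File "h.py", line 32, in fit
    r=least_squares(f,p0,loss="soft_l1"); return r.x,f(r.x).reshape(-1,2)
ValueError: Residuals are not finite in the initial point.
```

```bash
python3 -m crank '[[[0,0,-0.06],0],[[0,0,-0.11],0],[[0,0,-0.125],0],[[0,0,-0.125],0]]' -0.1 20 >/dev/null
python3 -m crank '[[[0,0,0],0],[[0,0,0],0],[[0,0,0],0],[[0,0,0],0],[[0,0,0],0],[[0,0,0.05],0],[[0,0,0.11],0],[[0,0,0.15],0],[[0,-0.1966,0.15],0],[[0,-0.1966,0.15],0],[[0,-0.1966,0.15],0],[[0,-0.1966,0.15],0],[[0.2245,-0.1966,0.15],0],[[0.2245,-0.1966,0.15],0],[[0.2245,-0.1966,0.15],0],[[0.2245,-0.1966,0.15],0],[[0.2245,-0.1966,0.15],0],[[0.2245,-0.1966,0.15],0],[[0.2245,-0.1966,0.15],0]]' -1 20
cat >> h.py <<'E'
def shift(a,b,box=(225,120,330,212)):
    x0,y0,x1,y1=box; A,B=[cv2.cvtColor(load(n)["img"],cv2.COLOR_BGR2GRAY) for n in(a,b)]
    r=cv2.matchTemplate(B[y0-40:y1+40,x0-60:x1+60],A[y0:y1,x0:x1],cv2.TM_CCOEFF_NORMED)
    _,m,_,l=cv2.minMaxLoc(r); return l[0]-60,l[1]-40,m
E
python3 - <<'E'
from h import *
d=cam("wrist");save(d,"w8");print(sensors.sense()["tool_pos"],shift("w5","w8"))
cv2.imwrite("pics/c8.png",cv2.resize(d["img"][110:280,200:360],None,fx=3,fy=3,interpolation=3))
E
```

```text
time: 12.65
tool_pos: [689.8, -6.8, 195.0]
tcp_rot: [-0.164, -3.137, 0.0]
force: [0.0, -0.2, 0.3]
gripper_width: 0.127
grip_force: 20.0
[689.97589569  -6.93920204 195.14454492] (0, -1, 0.9623561501502991)
```

View pics/c8.png

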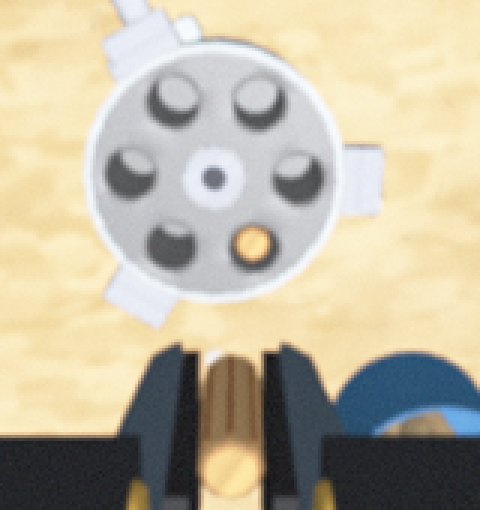

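```bash
python3 -m crank '[[[-0.0044,-0.0188,-0.05],0],[[-0.0044,-0.0188,-0.1],0],[[-0.0044,-0.0188,-0.1],0],[[-0.0044,-0.0188,-0.1],0],[[-0.0044,-0.0188,-0.11],0],[[-0.0044,-0.0188,-0.12],0],[[-0.0044,-0.0188,-0.13],0],[[-0.0044,-0.0188,-0.135],0],[[-0.0044,-0.0188,-0.135],0]]'
```

```text
time: 13.82
tool_pos: [686.1, -26.0, 59.4]
tcp_rot: [-0.165, -3.136, -0.0]
force: [0.0, -0.0, -0.6]
gripper_width: 0.12
grip_force: 20.0
```

```bash
python3 -m crank '[[[0,0,0],0],[[0,0,0],0],[[0,0,0],0],[[0,0,0],0],[[0,0,0.06],0],[[0,0,0.11],0],[[-0.2839,0,0.11],0],[[-0.2839,0,0.11],0],[[-0.2839,0,0.11],0],[[-0.2839,0,0.11],0],[[-0.2839,0,0.11],0],[[-0.2839,0.2222,0.11],0],[[-0.2839,0.2222,0.11],0],[[-0.2839,0.2222,0.11],0],[[-0.2839,0.2222,0.11],0],[[-0.2839,0.2222,0.11],0],[[-0.2839,0.2222,0.11],0],[[-0.2839,0.2222,0.11],0]]' -0.1 20
python3 -m crank '[[[0,0,-0.06],0],[[0,0,-0.11],0],[[0,0,-0.125],0],[[0,0,-0.125],0]]' -0.1 20
python3 -m crank '[[[0,0,0],0],[[0,0,0],0],[[0,0,0],0],[[0,0,0],0],[[0,0,0],0],[[0,0,0.05],0],[[0,0,0.11],0],[[0,0,0.15],0],[[0,-0.2034,0.15],0],[[0,-0.2034,0.15],0],[[0,-0.2034,0.15],0],[[0,-0.2034,0.15],0],[[0.2883,-0.2034,0.15],0],[[0.2883,-0.2034,0.15],0],[[0.2883,-0.2034,0.15],0],[[0.2883,-0.2034,0.15],0],[[0.2883,-0.2034,0.15],0],[[0.2883,-0.2034,0.15],0],[[0.2883,-0.2034,0.15],0],[[0.2883,-0.2034,0.15],0]]' -1 20
python3 - <<'E'
from h import *
d=cam("wrist");save(d,"w9");print(sensors.sense()["tool_pos"],shift("w8","w9"),shift("w8","w9",(265,225,290,290)))
E
```

```text
time: 16.08
tool_pos: [402.5, 195.4, 169.9]
tcp_rot: [-0.166, -3.137, 0.0]
force: [-0.7, -0.3, -0.5]
gripper_width: 0.446
grip_force: 0.0
time: 16.58
tool_pos: [402.5, 195.8, 45.0]
tcp_rot: [-0.166, -3.136, 0.001]
force: [-0.4, -0.0, 0.9]
gripper_width: 0.45
grip_force: 0.0
time: 19.08
tool_pos: [689.8, -7.2, 195.1]
tcp_rot: [-0.165, -3.137, 0.0]
force: [-0.1, 1.0, -0.8]
gripper_width: 0.121
grip_force: 20.0
[689.92260789  -7.14037887 195.16719716] (0, 0, 0.9457486867904663) (0, 0, 0.998095691204071)
```

```bash
python3 -m crank '[[[-0.0222,0.0245,-0.05],0],[[-0.0222,0.0245,-0.1],0],[[-0.0222,0.0245,-0.1],0],[[-0.0222,0.0245,-0.1],0],[[-0.0222,0.0245,-0.11],0],[[-0.0222,0.0245,-0.12],0],[[-0.0222,0.0245,-0.13],0],[[-0.0222,0.0245,-0.135],0],[[-0.0222,0.0245,-0.135],0]]'
```

```text
time: 20.25
tool_pos: [668.3, 17.3, 59.4]
tcp_rot: [-0.164, -3.136, 0.0]
force: [0.2, -0.0, -0.3]
gripper_width: 0.123
grip_force: 20.0
```

```bash
python3 -m crank '[[[0,0,0],0],[[0,0,0],0],[[0,0,0],0],[[0,0,0],0],[[0,0,0.06],0],[[0,0,0.11],0],[[-0.2591,0,0.11],0],[[-0.2591,0,0.11],0],[[-0.2591,0,0.11],0],[[-0.2591,0,0.11],0],[[-0.2591,0,0.11],0],[[-0.2591,0.2445,0.11],0],[[-0.2591,0.2445,0.11],0],[[-0.2591,0.2445,0.11],0],[[-0.2591,0.2445,0.11],0],[[-0.2591,0.2445,0.11],0],[[-0.2591,0.2445,0.11],0],[[-0.2591,0.2445,0.11],0]]' -0.1 20
python3 -m crank '[[[0,0,-0.06],0],[[0,0,-0.11],0],[[0,0,-0.125],0],[[0,0,-0.125],0]]' -0.1 20
python3 -m crank '[[[0,0,0],0],[[0,0,0],0],[[0,0,0],0],[[0,0,0],0],[[0,0,0],0],[[0,0,0.05],0],[[0,0,0.11],0],[[0,0,0.15],0],[[0,-0.269,0.15],0],[[0,-0.269,0.15],0],[[0,-0.269,0.15],0],[[0,-0.269,0.15],0],[[0,-0.269,0.15],0],[[0.2813,-0.269,0.15],0],[[0.2813,-0.269,0.15],0],[[0.2813,-0.269,0.15],0],[[0.2813,-0.269,0.15],0],[[0.2813,-0.269,0.15],0],[[0.2813,-0.269,0.15],0],[[0.2813,-0.269,0.15],0]]' -1 20
python3 - <<'E'
from h import *
d=cam("wrist");save(d,"w10");print(sensors.sense()["tool_pos"],shift("w9","w10"),shift("w8","w10",(265,225,290,290)))
E
```

```text
time: 22.5
tool_pos: [409.7, 260.9, 169.8]
tcp_rot: [-0.167, -3.137, 0.0]
force: [0.1, 1.7, 0.3]
gripper_width: 0.449
grip_force: 0.0
time: 23.0
tool_pos: [409.6, 261.3, 45.1]
tcp_rot: [-0.166, -3.136, 0.001]
force: [-0.7, 0.4, -0.4]
gripper_width: 0.449
grip_force: 0.0
time: 25.5
tool_pos: [689.8, -7.1, 194.6]
tcp_rot: [-0.164, -3.136, 0.0]
force: [0.2, 0.5, 0.2]
gripper_width: 0.124
grip_force: 20.0
[689.7038868   -7.14178539 194.80540373] (0, 0, 0.9543724060058594) (0, 0, 0.9970290064811707)
```

```bash
python3 -m crank '[[[-0.0471,0.0143,-0.05],0],[[-0.0471,0.0143,-0.1],0],[[-0.0471,0.0143,-0.1],0],[[-0.0471,0.0143,-0.1],0],[[-0.0471,0.0143,-0.11],0],[[-0.0471,0.0143,-0.12],0],[[-0.0471,0.0143,-0.13],0],[[-0.0471,0.0143,-0.135],0],[[-0.0471,0.0143,-0.135],0]]'
```

```text
time: 26.68
tool_pos: [643.4, 7.1, 59.4]
tcp_rot: [-0.164, -3.136, 0.0]
force: [0.2, -0.2, 0.5]
gripper_width: 0.121
grip_force: 20.0
```

```bash
python3 -m crank '[[[0,0,0],0],[[0,0,0],0],[[0,0,0],0],[[0,0,0],0],[[0,0,0.06],0],[[0,0,0.11],0],[[-0.2023,0,0.11],0],[[-0.2023,0,0.11],0],[[-0.2023,0,0.11],0],[[-0.2023,0,0.11],0],[[-0.2023,0.2513,0.11],0],[[-0.2023,0.2513,0.11],0],[[-0.2023,0.2513,0.11],0],[[-0.2023,0.2513,0.11],0],[[-0.2023,0.2513,0.11],0],[[-0.2023,0.2513,0.11],0],[[-0.2023,0.2513,0.11],0]]' -0.1 20
python3 -m crank '[[[0,0,-0.06],0],[[0,0,-0.11],0],[[0,0,-0.125],0],[[0,0,-0.125],0]]' -0.1 20
python3 -m crank '[[[0,0,0],0],[[0,0,0],0],[[0,0,0],0],[[0,0,0],0],[[0,0,0],0],[[0,0,0.05],0],[[0,0,0.11],0],[[0,0,0.15],0],[[0,-0.2656,0.15],0],[[0,-0.2656,0.15],0],[[0,-0.2656,0.15],0],[[0,-0.2656,0.15],0],[[0,-0.2656,0.15],0],[[0.2494,-0.2656,0.15],0],[[0.2494,-0.2656,0.15],0],[[0.2494,-0.2656,0.15],0],[[0.2494,-0.2656,0.15],0],[[0.2494,-0.2656,0.15],0],[[0.2494,-0.2656,0.15],0],[[0.2494,-0.2656,0.15],0]]' -1 20
python3 - <<'E'
from h import *
d=cam("wrist");save(d,"w11");print(sensors.sense()["tool_pos"],shift("w10","w11"),shift("w8","w11",(265,225,290,290)))
E
```

```text
time: 28.8
tool_pos: [441.6, 257.4, 169.9]
tcp_rot: [-0.167, -3.137, 0.0]
force: [-0.3, -0.8, -0.3]
gripper_width: 0.452
grip_force: 0.0
time: 29.3
tool_pos: [441.6, 257.8, 45.1]
tcp_rot: [-0.166, -3.136, 0.001]
force: [-0.6, 0.4, 0.1]
gripper_width: 0.449
grip_force: 0.0
time: 31.8
tool_pos: [689.7, -6.8, 195.0]
tcp_rot: [-0.164, -3.137, -0.0]
force: [-0.3, 0.7, 0.6]
gripper_width: 0.122
grip_force: 20.0
[689.8575197   -6.88113036 195.17700519] (0, 0, 0.9762810468673706) (0, 0, 0.9964712262153625)
```

```bash
python3 -m crank '[[[-0.0294,-0.029,-0.05],0],[[-0.0294,-0.029,-0.1],0],[[-0.0294,-0.029,-0.1],0],[[-0.0294,-0.029,-0.1],0],[[-0.0294,-0.029,-0.11],0],[[-0.0294,-0.029,-0.12],0],[[-0.0294,-0.029,-0.13],0],[[-0.0294,-0.029,-0.135],0],[[-0.0294,-0.029,-0.135],0]]'
```

```text
time: 32.98
tool_pos: [661.1, -36.1, 59.4]
tcp_rot: [-0.165, -3.136, -0.0]
force: [0.8, 0.6, -0.8]
gripper_width: 0.125
grip_force: 20.0
```

```bash
python3 -m crank '[[[0,0,0],0],[[0,0,0],0],[[0,0,0],0],[[0,0,0],0],[[0,0,0.06],0],[[0.0294,0.029,0.135],0],[[0.0294,0.029,0.135],0],[[0.0294,0.029,0.135],0],[[0.0294,0.029,0.135],0]]' -0.1 20
python3 - <<'E'
from h import *
d=cam("wrist");save(d,"w12");print(sensors.sense()["tool_pos"],shift("w10","w12"))
E
```

```text
time: 34.1
tool_pos: [689.3, -7.4, 192.8]
tcp_rot: [-0.165, -3.134, 0.0]
force: [-0.1, 0.2, -0.2]
gripper_width: 0.452
grip_force: 0.0
[689.27460959  -7.52139233 192.65532026] (0, 1, 0.9239132404327393)
```

View pics/w12.png

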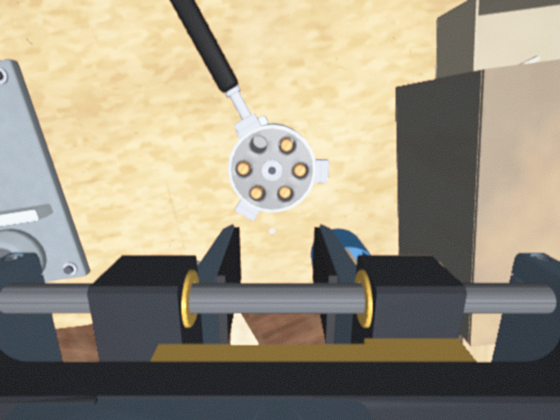

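All five dowels sit recessed in their bores; only bore 1, at (260,144), is empty. The press base-plate edge runs (12,60) to (88,272). Next, a look at the press from its front.

```bash
python3 -m crank '[[[-0.06,0,0.04],-0.18],[[-0.12,0,0.066],-0.36],[[-0.18,0,0.066],-0.54],[[-0.23,0,0.066],-0.72],[[-0.23,-0.06,0.066],-0.9],[[-0.23,-0.12,0.066],-1.08],[[-0.23,-0.18,0.066],-1.26],[[-0.23,-0.24,0.066],-1.44],[[-0.23,-0.3,0.066],-1.62],[[-0.23,-0.32,0.066],-1.8],[[-0.23,-0.32,0.066],-1.98],[[-0.23,-0.32,0.066],-2.16],[[-0.23,-0.32,0.066],-2.34],[[-0.23,-0.32,0.066],-2.52],[[-0.23,-0.32,0.066],-2.65],[[-0.23,-0.32,0.066],-2.65],[[-0.23,-0.32,0.066],-2.65],[[-0.23,-0.32,0.066],-2.65]]'
python3 - <<'E'
from h import *
d=cam("wrist");save(d,"w13");print(sensors.sense()["tool_pos"],d["t"])
t=cam("top");save(t,"top4")
np.set_printoptions(precision=1,suppress=True)
w=load("w12");print("left edge",atz(w,12,60,14),atz(w,88,272,14))
E
```

```text
time: 36.4
tool_pos: [460.6, -327.2, 260.6]
tcp_rot: [-3.082, -0.606, 0.0]
force: [-0.6, 1.3, -0.8]
gripper_width: 0.449
grip_force: 0.0
[ 460.64756823 -327.15282572  260.71709318] [ 534.0759174  -297.45472969  431.61890816]
left edge [ 536.8 -256.3   14. ] [ 773.1 -243.    14. ]
```

View pics/w13.png

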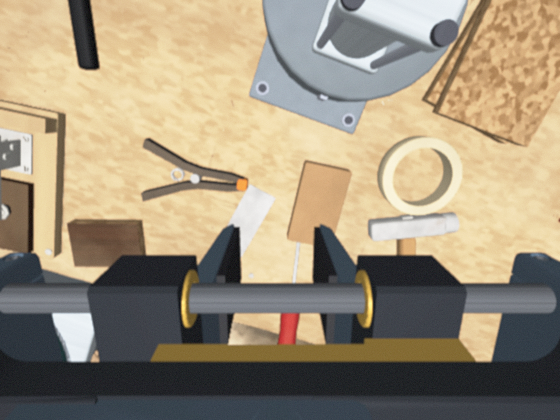

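Wrist view of the press front: base-plate front corners are at (250,96) and (354,133), and the ring arcs above them. Tape, sanding block and clamp are clear.

Run:
```python
from h import *
np.set_printoptions(precision=2,suppress=True)
w=load("w12");v=load("w13");t=load("top1")
print(atz(v,250,96,14),atz(v,354,133,14))
FL,FR,BL=(-90,70,14),(-90,-70,14),(155,70,14)
A=(v,[FL,FR],[(250,96),(354,133)]);B=(w,[FL,BL],[(12,60),(88,272)])
C=(t,[FL,FR,BL,(115,0,314)],[(321.5,220.5),(359,217),(315,157.5),(348,131.5)])
for V in([A],[A,B],[C],[A,B,C]):
    p,r=fit(V,[627,-327,.05]);print(p,abs(r).max(1))
a=np.linspace(0,2*np.pi,8,endpoint=False)
for z in(166,180,200): print(z,proj(v,T2(p,np.stack([71*np.cos(a),71*np.sin(a),0*a+z],-1)))[[3,4,5]].round().tolist())
# ring left edge circle fit
m=load("top4")
print("mag top4",magfit(m,[663,-7.2,.39],rad=30)[0])
```

```text
[ 535.01 -262.26   14.  ] [ 543.25 -399.15   14.  ]
[ 628.93 -325.22    0.06] [1.08 1.16]
[ 629.15 -323.89    0.06] [2.15 0.2  3.63 5.03]
[ 623.62 -322.29    0.04] [0.3  0.74 1.1  0.25]
[ 628.37 -323.6     0.06] [2.64 0.44 3.52 4.49 0.93 1.33 2.   1.32]
166 [[271.0, 44.0], [324.0, 94.0], [395.0, 90.0]]
180 [[271.0, 40.0], [327.0, 94.0], [401.0, 89.0]]
200 [[270.0, 34.0], [331.0, 92.0], [412.0, 87.0]]
mag top4 [654.23 -12.17   0.03]
```

```bash
python3 - <<'E'
from h import *
np.set_printoptions(precision=1,suppress=True)
t=load("top1");s=load("side1")
for n,d in(("t",t),("s",s)):
    h=cv2.cvtColor(d["img"],cv2.COLOR_BGR2HSV); m=((h[...,0]<8)|(h[...,0]>172))&(h[...,1]>150)&(h[...,2]>70)
    b=(235,250,265,285) if n=="t" else (315,195,350,255)
    ys,xs=np.nonzero(m[b[1]:b[3],b[0]:b[2]]); print(n,xs.min()+b[0],xs.max()+b[0],ys.min()+b[1],ys.max()+b[1],xs.mean()+b[0],ys.mean()+b[1])
    d["c"]=(xs.mean()+b[0],ys.mean()+b[1])
print(tri((t,*t["c"]),(s,*s["c"])))
print([atz(t,*p,110) for p in((248,259),(251,272))])
E
python3 -m crank '[[[0,0.06,0],0],[[0,0.12,0],0],[[0.0733,0.18,0],0],[[0.0733,0.2638,0],0],[[0.0733,0.2638,-0.06],0],[[0.0733,0.2638,-0.08],0],[[0.0733,0.2638,-0.08],0],[[0.0733,0.2638,-0.08],0],[[0.0733,0.2638,-0.08],0]]'
python3 - <<'E'
from h import *
d=cam("wrist");save(d,"w14");print(sensors.sense()["tool_pos"])
p=[665.3,-9.4,.39];np.set_printoptions(precision=1,suppress=True)
print(proj(d,T2(p,[(0,0,58),(-84,0,37),(-188,0,37),(-140,10,37),(-140,-10,37)])))
E
```

```text
t 247 249 260 266 247.92307692307693 262.46153846153845
s 326 336 221 243 330.84705882352944 231.78235294117647
[378.9   0.4 144.9]
[array([395.1,   2.7, 110. ]), array([352.6,  -6. , 110. ])]
time: 37.62
tool_pos: [534.8, -64.1, 182.4]
tcp_rot: [3.082, 0.603, 0.003]
force: [0.2, 0.1, -0.3]
gripper_width: 0.449
grip_force: 0.0
[534.73941606 -64.05131839 182.29689726]
[[273.9  29.4]
 [274.5 132.3]
 [275.1 234.2]
 [264.8 189.5]
 [284.8 189.4]]
```

View pics/w14.png

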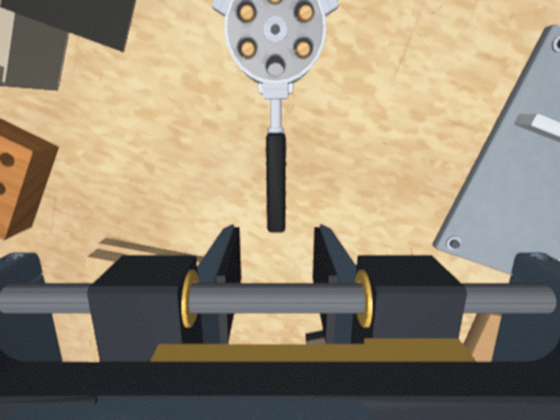

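The handle runs (276,133) to (276,231), as predicted, so the magazine has not moved. I'll descend and grip.

```bash
python3 -m crank '[[[0,0,-0.06],0],[[0,0,-0.12],0],[[0,0,-0.155],0],[[0,0,-0.17],0],[[0,0,-0.17],0],[[0,0,-0.17],0]]' -0.1 58
python3 -m crank '[[[0,0,0],0],[[0,0,0],0],[[0,0,0],0],[[0,0,0],0],[[0,0,0],0],[[0,0,0],0]]' -1 58
```

```text
time: 38.42
tool_pos: [535.2, -63.7, 12.5]
tcp_rot: [3.082, 0.603, 0.003]
force: [0.2, -0.1, 0.9]
gripper_width: 0.449
grip_force: 0.0
time: 39.17
tool_pos: [534.3, -63.4, 11.1]
tcp_rot: [3.083, 0.604, 0.001]
force: [-1.0, 0.6, 5.1]
gripper_width: 0.214
grip_force: 58.0
```

```bash
python3 -m crank '[[[0,0,0.01],0],[[0,0,0.025],0],[[0,0,0.05],0],[[-0.03,-0.02,0.05],-0.08],[[-0.063,-0.05,0.05],-0.16],[[-0.063,-0.08,0.05],-0.24],[[-0.063,-0.11,0.05],-0.33],[[-0.063,-0.11,0.05],-0.33],[[-0.063,-0.11,0.05],-0.33]]'
python3 - <<'E'
from h import *
d=cam("wrist");save(d,"w15");print(sensors.sense()["tool_pos"]);np.set_printoptions(precision=1,suppress=True)
w=load("w13")
for z in(200,250,298): print(z,atz(w,318,45,z),atz(w,380,68,z),atz(w,440,40,z))
cv2.imwrite("pics/w15b.png",d["img"])
E
```

```text
time: 40.3
tool_pos: [470.9, -173.1, 61.3]
tcp_rot: [-3.14, -0.09, 0.0]
force: [-0.1, 0.5, -3.3]
gripper_width: 0.217
grip_force: 58.0
[ 470.92745524 -172.83884408   61.22597111]
200 [ 580.7 -307.5  200. ] [ 583.6 -351.2  200. ] [ 613.3 -379.4  200. ]
250 [ 570.7 -305.4  250. ] [ 572.9 -339.6  250. ] [ 596.2 -361.7  250. ]
298 [ 561.  -303.3  298. ] [ 562.6 -328.5  298. ] [ 579.8 -344.7  298. ]
```

View pics/w15b.png

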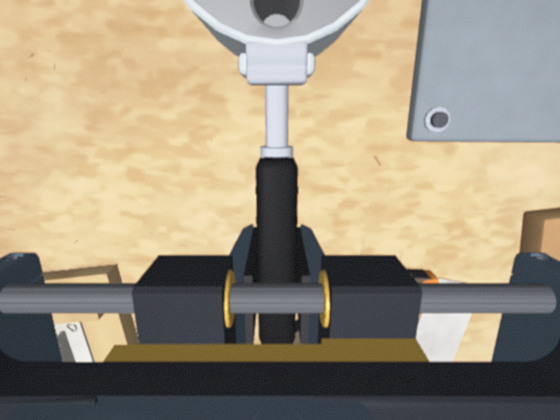

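```bash
python3 - <<'E'
from h import *
np.set_printoptions(precision=2,suppress=True)
d=load("w15"); tp=np.array([470.93,-172.9,61.2]); yaw=.057
print("FL corner",atz(d,408,140,14))
L=np.array([(-84,0,37),(-54,0,58),(-54,0,48),(-35,0,58),(-42,0,58)])
def pts(s,dz,pit):
    c,n=np.cos(pit),np.sin(pit); q=L-[-142+s,0,28]  # about grip pt; pitch>0: drum sags
    x=c*q[:,0]+n*q[:,2]; z=-n*q[:,0]+c*q[:,2]
    return T2([tp[0],tp[1],yaw],np.stack([x,0*x,z+tp[2]+19+dz],-1))
for a in((0,0,0),(0,0,.05),(0,0,.1),(0,3,0),(3,0,0)): print(a,proj(d,pts(*a))[:,1])
E
python3 - <<'E'
import cv2
i=cv2.imread("pics/w15.png")[0:190,225:330]; cv2.imwrite("pics/w15c.png",cv2.resize(i,None,fx=3.1,fy=3.1,interpolation=3))
E
```

```text
FL corner [ 535.01 -257.01   14.  ]
(0, 0, 0) [158.59  82.56  84.54  22.51  45.3 ]
(0, 0, 0.05) [156.78  79.43  82.93  22.05  43.7 ]
(0, 0, 0.1) [155.36  77.15  82.01  22.5   43.  ]
(0, 3, 0) [159.62  81.9   83.98  20.19  43.63]
(3, 0, 0) [165.34  91.53  92.82  32.38  54.82]
```

View pics/w15c.png

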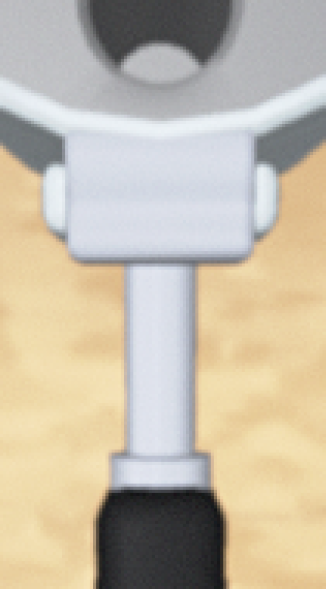

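```bash
python3 -m crank '[[[0,-0.05,0],0],[[0,-0.1,0],0],[[0,-0.1586,0],0],[[0.008,-0.1586,0],0],[[0.0162,-0.1586,0],0],[[0.019,-0.179,0],0.145],[[0.0246,-0.1988,0],0.29],[[0.033,-0.2176,0],0.435],[[0.0441,-0.2349,0],0.58],[[0.0576,-0.2505,0],0.725],[[0.0731,-0.2639,0],0.87],[[0.0731,-0.2639,0],0.87],[[0.0731,-0.2639,0],0.87]]'
python3 - <<'E'
from h import *
d=cam("wrist");save(d,"w16");s=cam("side");save(s,"side16");q=sensors.sense();print(q["tool_pos"],q["tcp_rot"],q["joints"],q["ft_torque"])
cv2.imwrite("pics/v16.png",np.hstack([cv2.resize(d["img"],(400,300)),cv2.resize(s["img"][90:240,180:380],(400,300),interpolation=3)]))
E
```

```text
time: 41.98
tool_pos: [544.0, -435.7, 60.6]
tcp_rot: [-2.81, -1.402, 0.001]
force: [0.3, 0.1, -1.8]
gripper_width: 0.216
grip_force: 58.0
[ 543.82213968 -436.15330057   60.81571607] [-2.81047577e+00 -1.40236701e+00  4.76569970e-04] [-7.09389877e-01  5.66672587e-01  1.78184183e+00 -2.86183084e-05
  7.93811673e-01 -6.42336436e-02] [-0.34413578  0.32733058 -0.06777182]
```

View pics/v16.png

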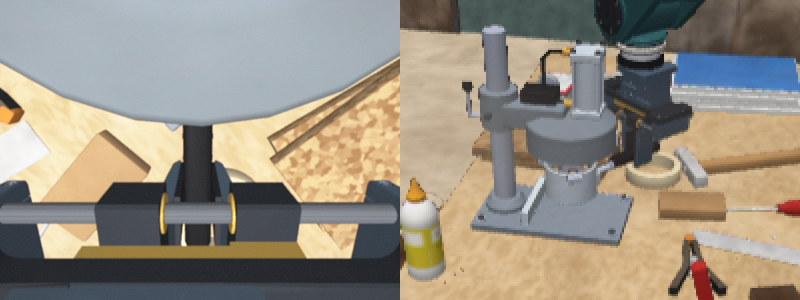

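```bash
python3 -m crank '[[[0,0,0.015],0],[[0,0,0.026],0],[[0,0,0.032],0],[[0,0,0.036],0],[[0,0,0.036],0]]'
python3 -m crank '[[[0,0,0.003],0],[[0,0,0.006],0],[[0,0,0.009],0],[[0,0,0.009],0]]'
```

```text
time: 42.7
tool_pos: [544.2, -437.4, 97.2]
tcp_rot: [2.81, 1.404, 0.0]
force: [0.4, 0.7, -2.5]
gripper_width: 0.217
grip_force: 58.0
time: 43.2
tool_pos: [544.3, -437.4, 106.2]
tcp_rot: [2.81, 1.404, 0.0]
force: [0.2, 0.2, -2.6]
gripper_width: 0.218
grip_force: 58.0
```

```bash
python3 -m crank '[[[0,0,0.004],0],[[0,0,0.008],0],[[0,0,0.008],0]]'
python3 -m crank '[[[0,0,0.002],0],[[0,0,0.002],0],[[0,0,0.002],0]]'
```

```text
time: 43.58
tool_pos: [544.4, -437.5, 114.5]
tcp_rot: [2.81, 1.404, 0.0]
force: [-0.1, -0.3, -2.9]
gripper_width: 0.212
grip_force: 58.0
time: 43.95
tool_pos: [544.1, -437.3, 115.9]
tcp_rot: [-2.81, -1.404, 0.0]
force: [0.3, -0.3, -2.8]
gripper_width: 0.216
grip_force: 58.0
```

```bash
python3 -m crank '[[[-0.0078,0.0066,0],-0.073],[[-0.0155,0.0134,0],-0.145],[[-0.0225,0.021,0],-0.217],[[-0.029,0.029,0],-0.29],[[-0.029,0.029,0],-0.29]]'
python3 - <<'E'
from plant import sensors
q=sensors.sense();print(q["ft_torque"],q["force"])
E
```

```text
time: 44.58
tool_pos: [514.9, -407.9, 115.9]
tcp_rot: [-2.983, -0.984, 0.0]
force: [0.8, 0.4, -1.6]
gripper_width: 0.219
grip_force: 58.0
[-0.25733142  0.3372671  -0.02049283] [ 0.76934989  0.44847067 -1.63375611]
```

```bash
python3 -m crank '[[[-0.0055,0.0085,0],-0.073],[[-0.0111,0.0173,0],-0.145],[[-0.0155,0.0265,0],-0.217],[[-0.0195,0.0361,0],-0.29],[[-0.0195,0.0361,0],-0.29]]'
python3 -m crank '[[[-0.003,0.0099,0],-0.073],[[-0.0056,0.0198,0],-0.145],[[-0.007,0.03,0],-0.217],[[-0.0084,0.0402,0],-0.29],[[-0.0084,0.0402,0],-0.29]]'
python3 - <<'E'
from h import *
q=sensors.sense();print(q["ft_torque"],q["force"],q["tool_pos"])
d=cam("wrist");save(d,"w17");s=cam("side");save(s,"side17")
cv2.imwrite("pics/v17.png",np.hstack([cv2.resize(d["img"],(400,300)),cv2.resize(s["img"][90:240,180:380],(400,300),interpolation=3)]))
E
```

```text
time: 45.2
tool_pos: [495.8, -372.1, 116.0]
tcp_rot: [-3.094, -0.545, 0.0]
force: [0.1, 0.2, -2.2]
gripper_width: 0.214
grip_force: 58.0
time: 45.82
tool_pos: [487.6, -332.1, 116.0]
tcp_rot: [3.14, 0.094, 0.0]
force: [0.3, -0.0, -1.9]
gripper_width: 0.219
grip_force: 58.0
[-9.18753640e-02  4.93036531e-01  4.27023461e-04] [ 0.25364582 -0.01132426 -1.92124014] [ 487.58465847 -332.07779258  115.99788686]
```

```bash
python3 -m crank '[[[0,0,-0.003],0],[[0,0,-0.005],0],[[0,0,-0.005],0],[[0,0,-0.005],0]]'
python3 -m crank '[[[0,0,-0.002],0],[[0,0,-0.002],0],[[0,0,-0.002],0]]'
python3 -m crank '[[[0,0,-0.0015],0],[[0,0,-0.0015],0],[[0,0,-0.0015],0]]'
python3 -c "
from plant import sensors
print(sensors.sense()['ft_torque'])"
```

```text
time: 46.42
tool_pos: [487.3, -332.1, 110.9]
tcp_rot: [3.14, 0.089, 0.0]
force: [0.2, -0.0, -2.0]
gripper_width: 0.214
grip_force: 58.0
time: 46.8
tool_pos: [487.4, -332.0, 109.0]
tcp_rot: [3.14, 0.089, 0.0]
force: [-0.1, -0.1, -1.6]
gripper_width: 0.216
grip_force: 58.0
time: 47.18
tool_pos: [487.6, -332.2, 108.0]
tcp_rot: [3.14, 0.089, 0.001]
force: [-3.4, 1.9, 7.4]
gripper_width: 0.214
grip_force: 58.0
[0.17818533 0.22726798 0.16675858]
```

```bash
python3 -m crank '[[[0,0,-0.001],0],[[0,0,-0.001],0],[[0,0,-0.001],0]]'
python3 -m crank '[[[0,-0.0035,0],0.025],[[0,-0.0035,0],0.025],[[0.0003,-0.007,0],0.05],[[0.0003,-0.007,0],0.05]]'
python3 -c "
from plant import sensors
print(sensors.sense()['ft_torque'])"
```

```text
time: 47.55
tool_pos: [487.7, -332.2, 107.1]
tcp_rot: [3.14, 0.089, 0.002]
force: [-3.5, 1.5, 8.0]
gripper_width: 0.218
grip_force: 58.0
time: 48.05
tool_pos: [488.0, -339.3, 107.1]
tcp_rot: [3.137, 0.168, 0.002]
force: [-4.2, 2.0, 9.0]
gripper_width: 0.216
grip_force: 58.0
[ 0.32639579  0.03069194 -0.08758588]
```

```bash
python3 -m crank '[[[-0.0003,0.007,0],-0.05],[[-0.0003,0.007,0],-0.05],[[-0.0001,0.0113,0],-0.08],[[-0.0001,0.0113,0],-0.08]]'
python3 -m crank '[[[0.0001,0.0028,0],-0.02],[[0.0001,0.0028,0],-0.02],[[0.0002,0.0057,0],-0.04],[[0.0002,0.0057,0],-0.04]]'
python3 -c "
from plant import sensors
print(sensors.sense()['ft_torque'])"
```

```text
time: 48.55
tool_pos: [488.1, -328.3, 107.3]
tcp_rot: [3.14, 0.041, 0.002]
force: [-3.9, -2.5, 6.7]
gripper_width: 0.218
grip_force: 58.0
time: 49.05
tool_pos: [487.2, -322.6, 107.0]
tcp_rot: [3.14, -0.02, -0.001]
force: [-11.4, -4.3, 9.4]
gripper_width: 0.217
grip_force: 58.0
[-0.82814519  1.35935963  0.42005386]
```

```bash
python3 -m crank '[[[0,-0.005,0],0.035],[[0,-0.01,0],0.07],[[0,-0.01,0],0.07],[[0,-0.01,0],0.07]]'
python3 -m crank '[[[0,0,0],0],[[0,0,0],0],[[0,0,0],0],[[0,0,0],0],[[0,0,0],0]]' -0.1 58
python3 - <<'E'
from h import *
np.set_printoptions(precision=2,suppress=True)
d=cam("wrist");save(d,"w18");s=cam("side");save(s,"side18")
# black handle in wrist view above fingers: centreline by row
g=d["img"].max(2)
for v in range(150,236,10):
    x=np.nonzero(g[v,235:320]<60)[0]; print(v,x.min()+235 if len(x) else None,x.max()+235 if len(x) else None)
q=sensors.sense();print(q["tool_pos"],q["tcp_rot"],q["force"])
E
```

```text
time: 49.55
tool_pos: [488.2, -332.1, 107.0]
tcp_rot: [3.14, 0.089, 0.002]
force: [-1.1, 3.3, 7.0]
gripper_width: 0.214
grip_force: 58.0
time: 50.18
tool_pos: [487.7, -332.0, 106.4]
tcp_rot: [-3.14, -0.089, 0.0]
force: [0.5, 0.3, -0.3]
gripper_width: 0.453
grip_force: 0.0
150 None None
160 260 293
170 257 296
180 257 296
190 256 296
200 257 296
210 257 296
220 257 296
230 235 319
[ 487.67 -331.99  106.43] [3.14 0.09 0.  ] [-0.32  1.    0.95]
```

```bash
python3 -m crank '[[[0,0,0],0],[[-0.04,-0.0023,0],0],[[-0.08,-0.0046,0],0],[[-0.12,-0.007,0],0],[[-0.12,-0.007,0],0],[[-0.12,-0.007,0.1],0],[[-0.12,-0.007,0.15],0],[[-0.12,-0.007,0.15],0],[[-0.12,-0.007,0.15],0]]' 0.1 58
python3 - <<'E'
from h import *
np.set_printoptions(precision=2,suppress=True)
for n in("w15","w18"):
    g=load(n)["img"].max(2); W=[]
    for v in range(170,222,5):
        x=np.nonzero(g[v,245:310]<70)[0]; W.append(x.max()-x.min())
    print(n,np.mean(W))
d=cam("wrist");save(d,"w19");t=cam("top");save(t,"top19")
g=cv2.GaussianBlur(d["img"],(3,3),0).max(2)
for v in range(40,250,10):
    x=np.nonzero(g[v,200:360]<60)[0]
    if len(x): print(v,x.min()+200,x.max()+200,end="; ")
p=[629,-323.5,.06]
def L(pit,yaw,z0):
    q=np.array([(-188,0,37),(-100,0,37)],float); return T2([629,-323.5,yaw],q+[0,0,z0])
for z in(94,97,100): print(z,proj(d,L(0,.06,z)).tolist(), proj(d,T2([629,-323.5,.06],[(-188,10,37+z),(-188,-10,37+z),(-120,10,37+z),(-120,-10,37+z)])).round(1).tolist())
print(sensors.sense()["tool_pos"])
E
```

```text
time: 51.4
tool_pos: [369.1, -339.8, 258.7]
tcp_rot: [3.137, 0.09, 0.005]
force: [0.5, 0.2, -0.5]
gripper_width: 0.549
grip_force: 0.0
w15 38.81818181818182
w18 39.45454545454545
40 265 285; 50 265 284; 60 265 284; 70 266 284; 80 266 284; 90 266 284; 100 266 284; 110 266 284; 230 224 328; 240 220 333; 94 [[274.4808433253008, 116.80901541994274], [274.0007762984321, 4.870576555867814]] [[263.2, 116.8], [285.7, 116.8], [262.1, 32.1], [286.2, 32.1]]
97 [[274.47347538836476, 116.8844736284101], [273.98743486654183, 3.720227358858182]] [[263.1, 116.9], [285.8, 116.9], [261.9, 31.3], [286.3, 31.2]]
100 [[274.46595747507337, 116.96146780918343], [273.97379628989717, 2.5442572065830973]] [[263.0, 117.0], [286.0, 116.9], [261.8, 30.4], [286.4, 30.4]]
[ 367.84 -338.72  255.81]
```

Run:
```python
from h import *
from scipy.optimize import brentq
np.set_printoptions(precision=2,suppress=True)
def width(n,v):
    g=load(n)["img"].astype(float).mean(2)[v-1:v+2,235:320].mean(0); c=42
    lo=g[c-5:c+6].mean()
    def edge(a):
        hi=np.median(g[c:][26:30]) if a>0 else np.median(g[:c][-30:-26]); th=(lo+hi)/2; i=c
        while g[i]<th: i+=a
        return i-a*(g[i]-th)/(g[i]-g[i-a])
    return edge(1)-edge(-1)
def zest(n,rows,Weff):
    d=load(n); out=[]
    for v in rows:
        w=width(n,v); r=ray(d,277,v); dep=d["f"]*Weff/w; out.append((d["t"]+r*dep)[2])
    return np.array(out)
W=brentq(lambda W:np.median(zest("w14",range(150,222,4),W))-37,15,25);print("Weff",W,zest("w14",range(150,222,8),W))
for n in("w15","w17","w18","w19"):
    rows=range(170,212,4) if n!="w19" else range(45,112,6)
    z=zest(n,rows,W);print(n,"tcp z",load(n)["t"][2]-171,z,"origin",np.median(z)-37)
```

```text
Weff 19.385156898945894 [44.96 31.94 34.06 33.58 32.23 37.92 35.37 42.7  36.98]
w15 tcp z 61.368784809747325 [84.91 85.29 84.48 84.01 85.96 88.68 86.25 84.48 84.87 84.23 84.71] origin 47.87090513825413
w17 tcp z 116.04088245723426 [139.13 139.75 138.07 138.18 140.41 143.66 140.88 139.16 137.08 137.33
 138.44] origin 102.13240819852876
w18 tcp z 106.43665876248593 [131.59 132.06 132.55 131.34 132.36 134.87 135.04 131.09 131.57 128.73
 129.74] origin 94.58970166503798
w19 tcp z 258.9239029194616 [140.16 132.43 132.55 139.41 131.59 130.03 135.09 128.83 131.62 124.79
 128.4  117.2 ] origin 94.60485686128811
```

Run:
```python
from h import *
np.set_printoptions(precision=2,suppress=True)
V=[]
for n in("w16","w17"):
    d=load(n); c=cv2.GaussianBlur(d["img"],(5,5),0).astype(int); m=(c[...,0]-c[...,2])>8
    pts=[]
    for u in list(range(100,240,6))+list(range(320,470,6)):
        k=np.nonzero(~m[:,u])[0]
        if len(k) and 10<k[0]<200: pts.append((u,k[0]-.5))
    pts=np.array(pts); V.append((d,pts)); print(n,len(pts),pts[::8].tolist())
def res(p,V=V):
    out=[]
    a=np.linspace(0,2*np.pi,2000)
    for d,pts in V:
        cc=np.stack([p[0]+71*np.cos(a),p[1]+71*np.sin(a),0*a+p[2]],-1); q=proj(d,cc); inf=((cc-d["t"])@d["R"])[:,2]>5; q=q[inf]
        D=np.linalg.norm(pts[:,None]-q[None],axis=2); out.append(D.min(1))
    return np.concatenate(out)
from scipy.optimize import least_squares
for z0 in(170,185,200):
    r=least_squares(res,[629,-323,z0],loss="soft_l1",diff_step=1e-3);print(r.x,np.median(res(r.x)),r.cost)
```

```text
w16 49 [[100.0, 137.5], [148.0, 153.5], [196.0, 166.5], [320.0, 169.5], [368.0, 162.5], [416.0, 147.5], [464.0, 130.5]]
w17 27 [[100.0, 51.5], [178.0, 112.5], [398.0, 100.5], [452.0, 56.5]]Traceback (most recent call last):
  File "<stdin>", line 20, in <module>
    return func(*args, **kwargs)
    result = trf(vector_fun.fun, vector_fun.jac, x0, f0, J0, lb, ub, ftol, xtol,
                 gtol, max_nfev, x_scale, loss_function, tr_solver,
                 tr_options.copy(), verbose, callback=callback_wrapped)
    return trf_no_bounds(
        fun, jac, x0, f0, J0, ftol, xtol, gtol, max_nfev, x_scale,
        loss_function, tr_solver, tr_options, verbose, callback=callback)
    f_new = fun(x_new)
    self._update_fun()
    ~~~~~~~~~~~~~~~~^^
    self.f = self.fun_wrapped(xp_copy(self.x))
             ~~~~~~~~~~~~~~~~^^^^^^^^^^^^^^^^^
    return np.atleast_1d(self.fun(x))
                         ~~~~~~~~^^^
    return self.f(x, *self.args, **self.kwargs)
           ~~~~~~^^^^^^^^^^^^^^^^^^^^^^^^^^^^^^
  File "<stdin>", line 16, in res
    return umr_minimum(a, axis, None, out, keepdims, initial, where)
ValueError: zero-size array to reduction operation minimum which has no identity
```

Run:
```python
from h import *
np.set_printoptions(precision=2,suppress=True)
P=[]
for n in("w16","w17"):
    d=load(n); c=cv2.GaussianBlur(d["img"],(5,5),0).astype(int); m=(c[...,0]-c[...,2])>8
    for u in list(range(100,240,6))+list(range(320,470,6)):
        k=np.nonzero(~m[:,u])[0]
        if len(k) and 10<k[0]<200: P.append((d,u,k[0]-.5,n))
def res(p): 
    q=np.array([atz(d,u,v,p[2]) for d,u,v,_ in P]); return np.hypot(q[:,0]-p[0],q[:,1]-p[1])-71
for z0 in(165,185,200):
    r=least_squares(res,[629,-323,z0],loss="soft_l1");print(r.x,np.abs(res(r.x)).mean())
```

```text
[ 628.57 -324.44  177.46] 1.0101149698447207
[ 628.57 -324.44  177.46] 1.0101140028916105
[ 628.57 -324.44  177.46] 1.0101153325643661
```

```bash
python3 -c "
from plant import ctrl
print(ctrl.hand_in())"
```

```text
the job is handed in; nothing more can be done
None
```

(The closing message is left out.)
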